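Hold the paper bin open, then let its lid down quietly

ROBOT

A 7-joint arm with a two-finger parallel gripper is mounted at the origin on the work surface. World frame = base frame: x ahead of the robot, y to its left, z up, the work surface at z = 0. Lengths are in mm, angles in rad, forces in N, time in s.
With the tool pointing down it reaches from about 400 to 875 mm from the base axis. Payload 6.5 kg.
Tool frame: the origin (TCP) lies at the very end of the fingers, on their centre line; the grasp point (between the pads) lies 19 mm behind it; z points along the fingers, y is the direction in which the jaws open and shut (so a half turn about z gives the same grasp; the last joint's range is limited). The gripper opens to 85 mm and grips with 20 to 120 N. Pads are 22 mm wide; open, the fingers measure 114 mm over their backs; the gripper's body (76 mm by 85 mm) begins 54 mm behind the grasp point. The pads swing forward as they close: fully open they stand 13 mm farther back than shut.
Start: joints at [1.055, 0.536, -0.004, 1.538, 0.003, 1.067, -0.071], TCP at [282.605, -585.342, 204.39] pointing down, gripper open.
Joint ranges: [-2.7, 2.7], [-0.37, 2.16], [-1.27, 1.26], [0.24, 2.4], [-1.31, 4.45], [0.19, 1.91], [-2.76, 2.76]. Speed limits (rad/s): [2.39, 2.39, 3.14, 3.14, 3.14, 3.14, 3.14].

INTERFACE

Orientations are given as a rotation vector (axis times angle).
In Python, from cell import readout, imaging, workorder gives the robot as it stands.
- The arm moves only by the tool step_arm, never from a script. Its argument "increments" is a list of rows, each an object of numbers: "grip": the opening, from 0 (shut) to 1 (fully open); "tx", "ty", "tz": the shift along the tool's x, y, z in m; "yaw": the turn about the tool's z in degrees. In form: [{"grip": .., "tx": .., "ty": .., "tz": .., "yaw": ..}, ...]. A call has 1 to 8 rows; each row is the pose to reach, as a shift and turn from the pose measured when the call began, along the tool's axes at that moment; what a row does not reach only later rows make up. A row lasts 1/8 s, in which the tool goes at most 62.5 mm and 10.7 degrees, less where a joint would pass 70% of its speed; a pose out of reach is approached as far as the arm can. A call with a gripper value outside its range is refused whole. The fingers move at their own pace and stop on an object; "grip_force" is the grip in N (left out, the last holds). Time passes only in rows, so rows that repeat a pose let the fingers close. It gives the time, the measured TCP pose, the force and the opening at its end, in the units of the state.
- readout.state(): the state, without advancing time (a new reading comes with each control period).
- imaging.camera(name): name is "side" or "top"; returns (picture, depth): 400x640x3 uint8, blue, green, red; 400x640 float32, mm along the optical axis (not along the pixel's ray), 0 where there is no reading.
- imaging.calibration(name): a dict with "mtx" (3x3 intrinsics, pixels), "position" and "orientation" of the camera in the world. Camera axes: x right, y down, z forward; pixel columns grow to the right and rows downward; lengths in mm; the calibration is good to about 2 mm. A picture is of the moment at which its call begins. calibration takes no time and is no camera call.
- workorder.hand_in(): hands the job in, once; it reports no verdict.
The state is a dict: "time": time; "q": joint angles; "joint_velocities": joint speeds; "joint_efforts": joint torques, N m; "tcp_pos": TCP position; "eef_rot": TCP orientation; "contact_force": force on the tool from outside, world axes, zero at the start; "torque": the same for the moment, N m; "gripper_width": opening from 0.0 (shut) to 1.0 (fully open).
Only numpy, scipy, OpenCV 4.12 (cv2) and the standard library are available. Lean on these libraries where they do the work, as an engineer would, in place of code of your own. Each camera call takes 0.05 s, during which the arm holds its last target.

TASK

A workmate is coming with an armful of waste paper: hold the blue paper bin open for them. With the fingertips press its pedal until the lid is right up, keep the lid right up for three seconds, then ease the pedal back so that the lid comes down slowly and shuts without slamming, and take the hand away. Work only the pedal, never the lid itself, and leave the grey bin and everything else on the bench as it is; nothing is to be picked up.

Things in the scene. Friction and masses are not known exactly. Their poses are not given: they have to be found in the camera images.
- blue_bin: small blue-painted round pedal bin standing fast on the bench (it does not slide or tip): 168 mm across (172 at foot and lid), 241 mm to the rim, 266 mm to the top of the shut domed lid. Origin: centre of its underside on the bench. Its x axis (level) points from the pedal side to the lid-hinge side, z up. This is the paper-recycling bin, the one to open
- blue_bin_tread: rubber tread on the end of the blue bin's pedal, 46 (x) x 56 (y) x 8 mm thick. Origin: middle of its top, where to press: 140 mm from the bin's axis on its -x side (56 mm out from the wall), 45 mm above the bench untouched, 13 mm at the stop (32 mm nearly straight down, outer edge tipped down 0.185 rad). Axes as the bin's. Open above; needs 7 to 11 N at first, 5 to 7 N near the hard stop; springs back when let go
- blue_bin_pedal (a joint): pedal lever angle (rad), 0 untouched, 0.185 at its bottom stop; pivoted 170 mm from the tread's middle, inside the foot of the bin
- blue_bin_lid (a joint): opening angle of the blue bin's lid (rad), 0 shut, 1.25 right up at its stop; geared to the pedal by a push rod: lid angle = 6.76 x pedal angle, about 0.04 rad for each mm the tread sinks. Nothing damps it: if the pedal is let go the lid falls shut with a bang
- blue_bin_cover: the blue bin's domed metal lid, 172 mm across, 25 mm high, hinged on the bin's +x side 88 mm from its axis. Origin: centre of its underside, 241 mm above the bench when shut; it swings with the lid
- grey_bin: small plain silver-grey metal round pedal bin standing fast on the bench (it does not slide or tip): 168 mm across (172 at foot and lid), 241 mm to the rim, 266 mm to the top of the shut domed lid. Origin: centre of its underside on the bench. Its x axis (level) points from the pedal side to the lid-hinge side, z up. This is the general-waste bin, to be left alone; it and the blue bin may stand either way round
- grey_bin_tread: rubber tread on the end of the grey bin's pedal, 46 (x) x 56 (y) x 8 mm thick. Origin: middle of its top, where to press: 140 mm from the bin's axis on its -x side (56 mm out from the wall), 45 mm above the bench untouched, 13 mm at the stop (32 mm nearly straight down, outer edge tipped down 0.185 rad). Axes as the bin's. Open above; needs 7 to 11 N at first, 5 to 7 N near the hard stop; springs back when let go
- grey_bin_pedal (a joint): pedal lever angle (rad), 0 untouched, 0.185 at its bottom stop; pivoted 170 mm from the tread's middle, inside the foot of the bin
- grey_bin_lid (a joint): opening angle of the grey bin's lid (rad), 0 shut, 1.25 right up at its stop; geared to the pedal by a push rod: lid angle = 6.76 x pedal angle, about 0.04 rad for each mm the tread sinks. Nothing damps it: if the pedal is let go the lid falls shut with a bang
- grey_bin_cover: the grey bin's domed metal lid, 172 mm across, 25 mm high, hinged on the bin's +x side 88 mm from its axis. Origin: centre of its underside, 241 mm above the bench when shut; it swings with the lid
- tape_roll: roll of brown packing tape lying flat, 104 mm across, 48 mm high; origin under its centre; loose, to be left alone
- stapler: black desk stapler, 150 x 36 mm, 60 mm high, its length along its x axis; origin under its centre; loose, to be left alone
- carton: small closed cardboard carton 160 (x) x 120 (y) x 90 mm high; origin under its centre; loose, to be left alone
- mug: white mug, 82 mm across, 95 mm high, handle towards its +y; origin under its centre; loose, to be left alone
- hole_punch: black and grey paper punch, 105 (x) x 130 (y) mm, about 75 mm high; origin under its centre; loose, to be left alone
- calculator: black desk calculator, 165 (x) x 110 (y) mm, 22 mm high; origin under its centre; loose, to be left alone
- staple_box: yellow box of staples, 60 (x) x 105 (y) x 28 mm high; origin under its centre; loose, to be left alone

How it is judged:
By the outcome, as a careful person would: the job done as asked, in the order asked, and still so for the second after the job is handed in, with the robot touching nothing.
It also fails if it takes over 48 s, if anything falls off the work surface, if the arm or the gripper's body presses on something with over 40 N, if the wrist force passes 120 N, or if a joint passes its speed limit or range.

## Working session

There is one attempt and no reset: what is moved stays moved. The work goes in short steps, Python scripts to look and compute and a tool call to move; the robot and the scene stay as the last step left them, time stands still between calls to the robot, and variables do not carry over. Pictures are saved under pics/ and viewed, and the job is handed in when it is done.

Besides the shell and the picture viewer there is one more tool, called after ">>>" by a JSON object that holds its "fn" and its "kwargs", one argument or row to a line. step_arm: Moves the arm, as the interface text tells. Its arguments: {"type":"object","properties":{"increments":{"type":"array","items":{"type":"object","properties":{"grip":{"type":"number"},"tx":{"type":"number"},"ty":{"type":"number"},"tz":{"type":"number"},"yaw":{"type":"number"}}}},"grip_force":{"type":"number"}},"required":["increments"]}

```bash
mkdir -p pics; python3 - <<'E'
from cell import readout, imaging
import cv2,numpy as np
s=readout.state();print(s)
for n in("top","side"):
    p,d=imaging.camera(n);cv2.imwrite(f"pics/{n}0.png",p);np.save(f"{n}_d.npy",d);np.save(f"{n}_p.npy",p)
    print(n,imaging.calibration(n))
E
```

```text
{'time': 0.0, 'q': array([ 1.05482942,  0.53716841, -0.00443192,  1.53889955,  0.00262588,
        1.06728409, -0.07120389]), 'joint_velocities': array([ 1.21293360e-03, -6.14024096e-04,  2.45097328e-05,  6.99402247e-04,
       -4.55286677e-04,  3.48143825e-04, -8.48903364e-04]), 'joint_efforts': array([ 9.13750500e-04, -5.83404672e+01,  1.04880162e+00, -2.59099782e+01,
        1.22456034e-02,  9.63481347e-03,  1.18786357e-06]), 'tcp_pos': array([ 282.25993572, -584.75105846,  203.50144355]), 'eef_rot': array([-3.06083478e+00, -7.00294848e-01,  8.48367146e-04]), 'contact_force': array([-0.45981515, -0.0258814 ,  0.03281987]), 'torque': array([-0.00935075, -0.02149699,  0.0197158 ]), 'gripper_width': 0.9996886349969271}
top {'mtx': array([[400.58138306,   0.        , 316.26975122],
       [  0.        , 400.58138306, 197.29687447],
       [  0.        ,   0.        ,   1.        ]]), 'position': array([ 413.4700321 ,  -12.89568719, 1516.38840084]), 'orientation': array([-2.14665828,  2.16623025, -0.10826312])}
side {'mtx': array([[454.15625881,   0.        , 323.34160068],
       [  0.        , 454.15625881, 206.25708961],
       [  0.        ,   0.        ,   1.        ]]), 'position': array([ 183.08593309,  959.18703451, 1043.79221178]), 'orientation': array([-0.49790855,  2.66779838, -1.22400527])}
```

View pics/top0.png

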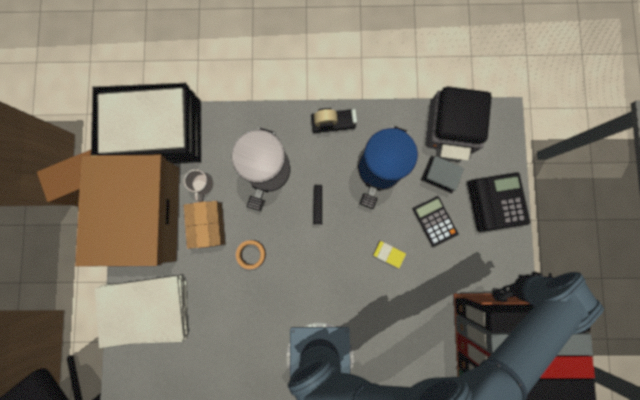

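View pics/side0.png

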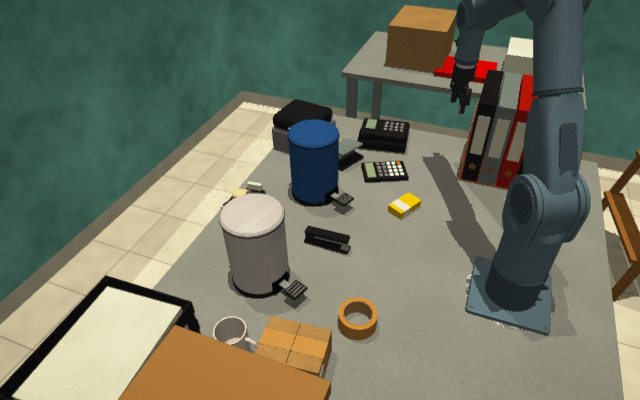

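The top view shows the blue bin's lid at (390,155) and its tread at about (369,200). The side view shows the bin at (315,160) and its tread at (343,200). The pedal points towards the robot. Next I'll measure the tread and the bin axis.

```bash
cat > h.py <<'E'
import numpy as np,cv2
from cell import imaging
from scipy.spatial.transform import Rotation as R
def cloud(n,d):
    c=imaging.calibration(n);M=c["mtx"];Rm=R.from_rotvec(c["orientation"]).as_matrix()
    v,u=np.mgrid[0:400,0:640]
    r=np.stack([(u-M[0,2])/M[0,0],(v-M[1,2])/M[1,1],np.ones_like(u,float)],-1)
    return (r*d[...,None])@Rm.T+c["position"], r@Rm.T, c["position"]
E
python3 - <<'E'
from h import *
for n in("top","side"):
    p=np.load(n+"_p.npy");d=np.load(n+"_d.npy");P,r,o=cloud(n,d)
    hsv=cv2.cvtColor(p,cv2.COLOR_BGR2HSV)
    m=(hsv[...,0]>100)&(hsv[...,0]<125)&(hsv[...,1]>140)
    lid=m&(P[...,2]>243)&(P[...,2]<275)
    if lid.sum()>10:
        L=P[lid];(c,rad)=cv2.minEnclosingCircle(L[:,:2].astype(np.float32));print(n,"lid n",len(L),"circ",c,rad,"zmax",np.percentile(L[:,2],98),"mean",L.mean(0))
    # tread: height 35..52 region
    X=P
    box=(slice(180,215),slice(352,390)) if n=="top" else (slice(180,222),slice(318,365))
    w=np.zeros((400,640),bool);w[box]=1
    t=w&(P[...,2]>36)&(P[...,2]<54)&(hsv[...,2]<110)&~m
    k,lab,st,ce=cv2.connectedComponentsWithStats(t.astype(np.uint8))
    for i in range(1,k):
        if st[i,4]>15:
            Q=P[lab==i]; print(n,"tread px",ce[i],"n",st[i,4],"mean",Q.mean(0),cv2.minAreaRect(Q[:,:2].astype(np.float32)))
            pl=o+r*((45-o[2])/r[...,2:]); print("  plane45",pl[lab==i].mean(0),cv2.minAreaRect(pl[lab==i][:,:2].astype(np.float32)))
    b=box;img=cv2.resize(p[b],None,fx=12,fy=12,interpolation=cv2.INTER_NEAREST);cv2.imwrite(f"pics/{n}_crop.png",img)
    if n=="top":
        print(np.round(P[180:215:2,354:388:2,2]).astype(int))
E
```

```text
top lid n 2043 circ (696.1195068359375, -237.22048950195312) 85.74337005615234 zmax 267.77563244940853 mean [ 693.02902047 -233.36375149  259.727166  ]
top tread px [374.775 186.775] n 40 mean [ 618.55248747 -210.38627463   46.47908285] ((619.0067749023438, -213.25575256347656), (70.73342895507812, 12.977289199829102), 72.2380142211914)
  plane45 [ 618.76653352 -210.58035346   45.        ] ((618.6516723632812, -212.89208984375), (69.88068389892578, 14.222033500671387), 70.67970275878906)
top tread px [368.68108108 200.8       ] n 185 mean [ 566.89987335 -186.96904356   44.17857621] ((567.0105590820312, -187.38714599609375), (55.91119384765625, 46.03355407714844), 70.04467010498047)
  plane45 [ 566.81498067 -186.86959645   45.        ] ((566.8179321289062, -186.7425537109375), (55.44921875, 45.729270935058594), 68.6056137084961)
[[   5    1   -2    3   14   33   69   97  108  136  155  168  187  200
   210  220  247]
 [   4   -5   -3    1    0   15   34   56   87  106  124  143  160  164
   181  183  186]
 [  -6  -13   -4    1   -8   -2   27   56   60   74   91  105  121  131
   143  
[... 1514 characters left out ...]
e tread px [331.11111111 192.33333333] n 54 mean [ 619.23784836 -200.20802034   46.29062617] ((616.4227294921875, -208.70236206054688), (73.86251831054688, 15.889384269714355), 74.72623443603516)
  plane45 [ 619.80959989 -201.75544594   45.        ] ((619.4462890625, -208.377197265625), (88.65165710449219, 21.3166446685791), 75.2527084350586)
side tread px [343.64238411 199.42384106] n 151 mean [ 565.92659715 -180.72340079   44.86155345] ((568.5118408203125, -184.60894775390625), (61.512718200683594, 53.614505767822266), 71.0294418334961)
  plane45 [ 565.87203121 -180.57590016   45.        ] ((565.2599487304688, -181.17030334472656), (59.41938781738281, 48.89019775390625), 66.75575256347656)
```

The tread is at about (567,-186,45). It measures 56x46 mm, as specified. The bin axis is at (696,-237), 139 mm from the tread (140 expected). Next I'll check which heights lie along the way and work out the move.

```bash
cat >> h.py <<'E'
def plan(goal,xdir_deg):
    from cell import readout
    s=readout.state();T=R.from_rotvec(s["eef_rot"]).as_matrix()
    d=T.T@(np.array(goal)-s["tcp_pos"])
    cur=np.degrees(np.arctan2(T[1,0],T[0,0]))
    print("t",s["time"],"tcp",s["tcp_pos"].round(1),"tool shift mm",d.round(1),"xdir",cur.round(1),"tool yaw",(-(xdir_deg-cur)+180)%360-180,"zaxis",T[:,2].round(4),"F",s["contact_force"].round(2),"q",s["q"].round(2))
E
python3 - <<'E'
from h import *
Pt,_,_=cloud("top",np.load("top_d.npy"));Ps,_,_=cloud("side",np.load("side_d.npy"))
for nm,P in(("top",Pt),("side",Ps)):
    P=P.reshape(-1,3);P=P[(P[:,2]>-20)&(P[:,2]<1200)]
    print(nm,"rows x 150..800 step50, cols y -750..-50 step50, max z")
    for x in range(150,800,50):
        print(x,[int(np.percentile(q,95)) if len(q:=P[(P[:,0]>=x)&(P[:,0]<x+50)&(P[:,1]>=y)&(P[:,1]<y+50)][:,2])>3 else -1 for y in range(-750,-50,50)])
a=np.radians(-21.5);u=np.array([np.cos(a),np.sin(a)])
g=np.array([567,-186])-8*u;print("press",g)
plan([*g,204],-21.5);plan([*g,90],-21.5)
E
```

```text
top rows x 150..800 step50, cols y -750..-50 step50, max z
150 [-1, -1, -1, 321, 321, 694, 730, 756, 783, 806, 821, 3, 3, 4]
200 [-1, 230, 317, 629, 665, 694, 712, 718, 4, 3, 4, 5, 4, 3]
250 [4, 4, 611, 631, 650, 662, 649, 4, 4, 4, 5, 5, 4, 4]
300 [4, 4, 594, 616, 626, 4, 5, 4, 6, 30, 5, 5, 5, 3]
350 [5, 4, 3, 4, 5, 4, 5, 4, 29, 33, 31, 5, 4, 4]
400 [4, 4, 5, 6, 19, 23, 23, 5, 4, 7, 29, 5, 4, 4]
450 [50, 49, 80, 73, 17, 24, 24, 21, 4, 4, 4, 4, 4, 4]
500 [50, 49, 81, 78, 4, 24, 23, 23, 5, 5, 6, 43, 4, 3]
550 [50, 50, 80, 80, 4, 17, 21, 16, 5, 5, 45, 49, 5, 4]
600 [50, 51, 80, 79, 74, 77, 75, 7, 6, 260, 262, 256, 4, 3]
650 [46, 45, 39, 4, 68, 71, 73, 11, 259, 266, 267, 263, 4, 5]
700 [5, 4, 4, 80, 84, 83, 63, 6, 259, 266, 267, 263, 5, 5]
750 [5, 4, 4, 156, 157, 155, 149, 4, -1, 261, 262, 256, 5, 4]
side rows x 150..800 step50, cols y -750..-50 step50, max z
150 [322, 323, 321, 322, 322, 306, 630, 674, 691, 700, 720, 4, 3, 4]
200 [320, 321, 320, 540, 563, 600, 656, 674, 4, 4, 4, 4, 4, 4]
250 [5, 4, 274, 526, 607, 638, 639, 4, 4, 4, 3, 3, 4, 3]
300 [4, 5, 321, 598, 614, 4, 3, 4, 4, 31, 2
[... 298 characters left out ...]
8, 70, 77, 76, 28, 3, 261, 260, 252, 4, 4]
650 [46, 43, 4, -1, 67, 71, 75, 71, 258, 266, 268, 260, 225, 2]
700 [4, 4, 4, 90, -1, -1, -1, -1, 258, 265, 267, 261, 149, 3]
750 [4, 5, -1, 155, 157, 157, -1, -1, -1, 260, 262, 254, 4, -1]
press [ 559.55665946 -183.06799019]
t 0.1 tcp [ 282.3 -584.8  203.6] tool shift mm [ 4.243e+02 -2.412e+02 -1.000e-01] xdir 25.8 tool yaw 47.27683704895071 zaxis [-8.0e-04  1.4e-03 -1.0e+00] F [ 0.63 -1.08  0.87] q [ 1.05  0.54 -0.    1.54  0.    1.07 -0.07]
t 0.1 tcp [ 282.3 -584.8  203.6] tool shift mm [ 424.3 -241.   113.9] xdir 25.8 tool yaw 47.27683704895071 zaxis [-8.0e-04  1.4e-03 -1.0e+00] F [ 0.63 -1.08  0.87] q [ 1.05  0.54 -0.    1.54  0.    1.07 -0.07]
```

>>> {"fn": "step_arm", "kwargs": {
  "increments": [
    {"grip": 0,"tx": 0.05,"ty": 0.024,"tz": 0,"yaw": 0},
    {"grip": 0,"tx": 0.1,"ty": -0.01,"tz": 0,"yaw": 6},
    {"grip": 0,"tx": 0.15,"ty": -0.045,"tz": 0,"yaw": 14},
    {"grip": 0,"tx": 0.2,"ty": -0.08,"tz": 0,"yaw": 22},
    {"grip": 0,"tx": 0.25,"ty": -0.115,"tz": 0,"yaw": 30},
    {"grip": 0,"tx": 0.3,"ty": -0.15,"tz": 0,"yaw": 38},
    {"grip": 0,"tx": 0.35,"ty": -0.185,"tz": 0,"yaw": 47},
    {"grip": 0,"tx": 0.4,"ty": -0.22,"tz": 0,"yaw": 47}
  ]
}}

```text
time: 1.1
tcp_pos: [547.4, -210.8, 203.7]
eef_rot: [-3.086, 0.581, 0.002]
contact_force: [1.2, -0.1, -0.9]
gripper_width: 0.002
```

```bash
python3 - <<'E'
from h import *
plan([559.6,-183,110],-21.5)
E
```

```text
t 1.1 tcp [ 547.4 -210.8  203.7] tool shift mm [  1.4 -30.3  93.7] xdir -21.3 tool yaw 0.178713180461898 zaxis [-0.0012  0.0012 -1.    ] F [ 1.22 -0.15 -0.93] q [ 0.25  0.43  0.06  1.71 -0.03  1.   -1.63]
```

>>> {"fn": "step_arm", "kwargs": {
  "increments": [
    {"grip": 0,"tx": 0.001,"ty": -0.03,"tz": 0.02,"yaw": 0},
    {"grip": 0,"tx": 0.001,"ty": -0.03,"tz": 0.06,"yaw": 0},
    {"grip": 0,"tx": 0.001,"ty": -0.03,"tz": 0.1,"yaw": 0},
    {"grip": 0,"tx": 0.001,"ty": -0.03,"tz": 0.13,"yaw": 0},
    {"grip": 0,"tx": 0.001,"ty": -0.03,"tz": 0.138,"yaw": 0},
    {"grip": 0,"tx": 0.001,"ty": -0.03,"tz": 0.138,"yaw": 0}
  ]
}}

```text
time: 1.85
tcp_pos: [559.1, -183.1, 65.8]
eef_rot: [-3.086, 0.581, 0.003]
contact_force: [-0.9, -0.5, 0.3]
gripper_width: -0.003
```

```bash
python3 - <<'E'
from h import *
plan([559.6,-183,45],-21.5)
for n,b in(("top",(150,260,320,420)),("side",(100,240,270,410))):
    p,d=imaging.camera(n);cv2.imwrite(f"pics/{n}1.png",cv2.resize(p[b[0]:b[1],b[2]:b[3]],None,fx=4,fy=4))
E
```

```text
t 1.85 tcp [ 559.1 -183.1   65.8] tool shift mm [ 0.5 -0.3 20.8] xdir -21.3 tool yaw 0.1738230095014046 zaxis [-0.0016  0.0013 -1.    ] F [-0.85 -0.51  0.33] q [ 0.21  0.61  0.04  1.8  -0.04  0.73 -1.67]
```

View pics/side1.png

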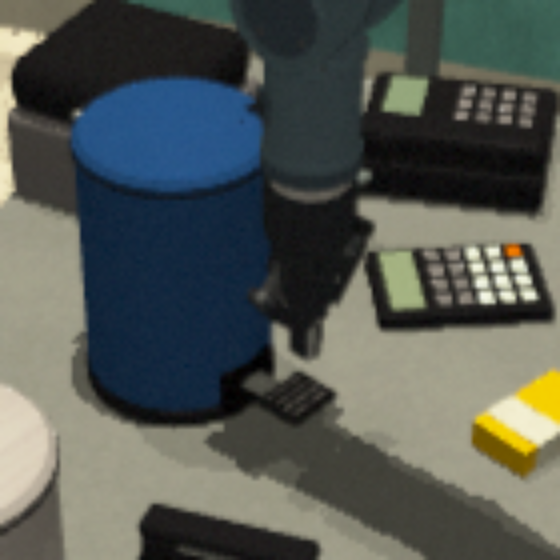

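View pics/top1.png

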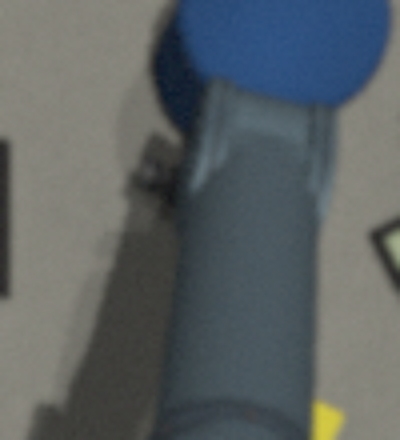

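The side crop shows the shut fingertips at (308,350), just above the tread at (295,395). In the top crop the wrist hides the tread and part of the lid edge. Before pressing I'll check that the wrist is outside the sweep of the lid.

```bash
python3 - <<'E'
from h import *
a=np.radians(-21.5);c=np.array([697,-237.])
B=np.array([[np.cos(a),np.sin(a)],[-np.sin(a),np.cos(a)]])
for n in("top","side"):
    p,d=imaging.camera(n);P,_,_=cloud(n,d);hsv=cv2.cvtColor(p,cv2.COLOR_BGR2HSV)
    m=~((hsv[...,0]>100)&(hsv[...,0]<125)&(hsv[...,1]>140))
    Q=P[m&(d>0)];L=np.c_[(Q[:,:2]-c)@B.T,Q[:,2]]
    L=L[(abs(L[:,1])<130)&(L[:,0]<40)&(L[:,0]>-260)&(L[:,2]>70)]
    for z in range(80,700,20):
        q=L[(L[:,2]>=z)&(L[:,2]<z+20)]
        if len(q)>4:print(n,z,len(q),"x",np.percentile(q[:,0],[3,97]).round(),"y",np.percentile(q[:,1],[3,97]).round(), "mindist hinge",np.percentile(np.hypot(q[:,0]-88,q[:,2]-241),3).round())
E
```

```text
top 80 11 x [-75. -20.] y [32. 78.] mindist hinge 187.0
top 100 11 x [-74.  -7.] y [36. 82.] mindist hinge 163.0
top 120 6 x [-73. -15.] y [37. 80.] mindist hinge 153.0
top 140 16 x [-159.  -11.] y [27. 82.] mindist hinge 136.0
top 160 21 x [-159.  -16.] y [31. 81.] mindist hinge 124.0
top 180 56 x [-159.  -30.] y [39. 77.] mindist hinge 131.0
top 200 21 x [-157.  -39.] y [36. 73.] mindist hinge 131.0
top 220 9 x [-165.   10.] y [31. 83.] mindist hinge 78.0
top 240 117 x [-114.   37.] y [-85.  84.] mindist hinge 52.0
top 400 11 x [-187. -123.] y [40. 48.] mindist hinge 275.0
top 420 25 x [-202. -108.] y [18. 48.] mindist hinge 275.0
top 440 114 x [-195. -103.] y [-37.  47.] mindist hinge 281.0
top 460 256 x [-202. -114.] y [-38.  45.] mindist hinge 301.0
top 480 269 x [-197. -135.] y [-44.  41.] mindist hinge 329.0
top 500 258 x [-210. -156.] y [-45.  37.] mindist hinge 357.0
top 520 204 x [-229. -173.] y [-43.  33.] mindist hinge 383.0
top 540 220 x [-245. -191.] y [-47.  31.] mindist hinge 411.0
top 560 220 x [-255. -209.] y [-51.  28.] mindist hinge 438.0
top 580 209 x [-257. -227
[... 1066 characters left out ...]
9.  48.] mindist hinge 267.0
side 400 162 x [-195. -117.] y [-35.  51.] mindist hinge 266.0
side 420 220 x [-211. -113.] y [-31.  51.] mindist hinge 275.0
side 440 245 x [-223. -116.] y [ 8. 50.] mindist hinge 289.0
side 460 273 x [-241. -133.] y [ 4. 48.] mindist hinge 315.0
side 480 255 x [-255. -152.] y [ 6. 45.] mindist hinge 341.0
side 500 224 x [-258. -167.] y [15. 41.] mindist hinge 365.0
side 520 158 x [-258. -186.] y [16. 36.] mindist hinge 396.0
side 540 132 x [-258. -200.] y [12. 35.] mindist hinge 418.0
side 560 86 x [-257. -216.] y [ 3. 31.] mindist hinge 445.0
side 580 47 x [-260. -237.] y [ 7. 25.] mindist hinge 472.0
side 600 12 x [-259. -248.] y [-0. 16.] mindist hinge 493.0
```

The wrist stays about 18 mm outside the lid's sweep. Now I'll touch the tread and start pressing.

>>> {"fn": "step_arm", "kwargs": {
  "increments": [
    {"grip": 0,"tz": 0.01},
    {"grip": 0,"tz": 0.018},
    {"grip": 0,"tz": 0.021},
    {"grip": 0,"tz": 0.023},
    {"grip": 0,"tz": 0.025},
    {"grip": 0,"tz": 0.027},
    {"grip": 0,"tz": 0.029},
    {"grip": 0,"tz": 0.031}
  ]
}}

```text
invalid input at $.increments[0]: expected keys grip, tx, ty, tz, yaw
```

```bash
python3 - <<'E'
from h import *
plan([559.6,-183,12],-21.5)
for n,b in(("side",(100,240,270,410)),):
    p,d=imaging.camera(n);cv2.imwrite(f"pics/{n}2.png",cv2.resize(p[b[0]:b[1],b[2]:b[3]],None,fx=4,fy=4))
E
```

```text
t 2.05 tcp [ 560.1 -183.4   67. ] tool shift mm [-0.6 -0.1 55. ] xdir -21.3 tool yaw 0.1726881130428808 zaxis [ 1.e-03  7.e-04 -1.e+00] F [-1.09 -0.21 -0.02] q [ 0.21  0.61  0.04  1.8  -0.04  0.73 -1.67]
```

View pics/side2.png

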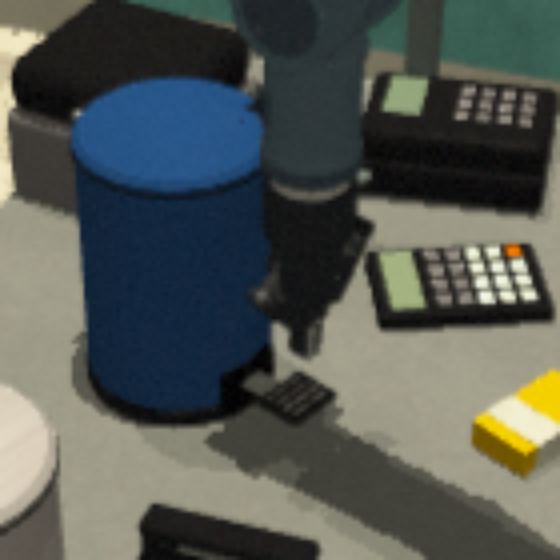

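The call was refused because some keys were missing, so nothing moved. I'll send it again with all the keys.

>>> {"fn": "step_arm", "kwargs": {
  "increments": [
    {"grip": 0,"tx": 0,"ty": 0,"tz": 0.01,"yaw": 0},
    {"grip": 0,"tx": 0,"ty": 0,"tz": 0.018,"yaw": 0},
    {"grip": 0,"tx": 0,"ty": 0,"tz": 0.021,"yaw": 0},
    {"grip": 0,"tx": 0,"ty": 0,"tz": 0.023,"yaw": 0},
    {"grip": 0,"tx": 0,"ty": 0,"tz": 0.025,"yaw": 0},
    {"grip": 0,"tx": 0,"ty": 0,"tz": 0.027,"yaw": 0},
    {"grip": 0,"tx": 0,"ty": 0,"tz": 0.029,"yaw": 0},
    {"grip": 0,"tx": 0,"ty": 0,"tz": 0.031,"yaw": 0}
  ]
}}

```text
time: 3.1
tcp_pos: [559.9, -183.3, 35.8]
eef_rot: [-3.086, 0.581, -0.001]
contact_force: [0.2, -0.4, 0.5]
gripper_width: 0.004
```

```bash
python3 - <<'E'
from h import *
plan([559.6,-183,12],-21.5)
for n,b in(("side",(100,240,270,410)),):
    p,d=imaging.camera(n);cv2.imwrite(f"pics/{n}3.png",cv2.resize(p[b[0]:b[1],b[2]:b[3]],None,fx=4,fy=4))
E
```

```text
t 3.1 tcp [ 559.9 -183.3   35.8] tool shift mm [-0.4 -0.1 23.8] xdir -21.3 tool yaw 0.1774600112980238 zaxis [ 8.e-04  8.e-04 -1.e+00] F [ 0.2  -0.42  0.52] q [ 0.21  0.66  0.04  1.81 -0.04  0.67 -1.67]
```

View pics/side3.png

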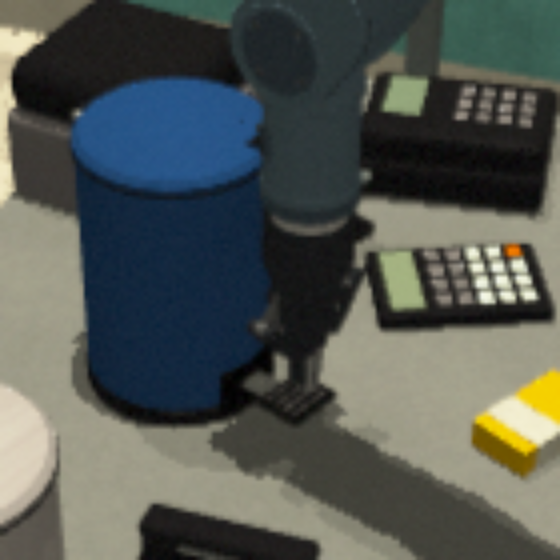

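Wrist z is 35.8 with no force and the lid is still shut, which disagrees with a tread at 45 mm. I'll measure where the fingertips really are.

```bash
python3 - <<'E'
from h import *
p,d=imaging.camera("side");P,r,o=cloud("side",d)
cv2.imwrite("pics/side4.png",cv2.resize(p[175:215,325:375],None,fx=14,fy=14,interpolation=cv2.INTER_CUBIC))
for v in range(180,206,1):
    print(v,"z",P[v,334:356:1,2].round().astype(int))
print("y"); 
for v in range(186,204,2): print(v,P[v,334:356:2,0].round().astype(int),P[v,334:356:2,1].round().astype(int))
c=imaging.calibration("side");Rm=R.from_rotvec(c["orientation"]).as_matrix()
for q in([559.9,-183.3,35.8],[559.9,-183.3,45],[567,-186,45]):
    k=c["mtx"]@(Rm.T@(np.array(q)-o));print(q,k[:2]/k[2])
E
```

```text
180 z [157 158 157 165 161 157 129 143 148 148 148 147 144 146 144 142 134 134
 132 131 119 118]
181 z [158 155 158 155 153 150 149 132 133 141 140 139 140 142 141 138 133 132
 133 116 116 115]
182 z [ 157  153  160  156  154  153  151  123  127  130  132  134  135  142
  138 1044  128  122  115  114  114   -5]
183 z [155 153 156 157 154 151 148 124 116 125 126 133 134 137 133 134 117 115
 107 114 111  -3]
184 z [148 151 155 153 153 149 144 117 117 117 112 128 129 130 125 119 120 115
   1   0   4  -3]
185 z [ 66 134 147 152 149 146 143 136 135 116 114 118 124 120 117 114 112 110
   3   2   2  -3]
186 z [ 62  57 125 138 144 139 138 132 133 129 117 114 116 121 112 109 105 111
   1   1  -1   2]
187 z [ 56  55  53 118 126 137 131 130 124 122 120 110 113 109 110  94 100   3
   6   3  -2  -1]
188 z [ 49  53  54  47  18 110 132 127 124 119 115 114 109 105 106  98  94   0
  -5  -2   1  -3]
189 z [ 49  54  46  42  17  -1  -1 121 120 117 114 102 104 105 100  96  88  -2
   0   3  -4   0]
190 z [ 46  47  41  40  19   0   0   3  89 113 104  99  96  97  95  94  84   1
  -2   0  -5   0]
191 z [43 4
[... 1550 characters left out ...]
72 -179 -188 -282 -286]
194 [610 603 613 605 570 560 555 550 571 565 558] [-203 -205 -254 -254 -174 -166 -173 -178 -266 -272 -275]
196 [607 599 593 585 577 564 555 550 551 562 555] [-196 -194 -199 -196 -194 -178 -171 -179 -204 -264 -265]
198 [604 594 586 579 575 567 560 554 548 540 551] [-187 -180 -178 -181 -190 -188 -188 -191 -196 -194 -252]
200 [597 589 582 576 570 562 558 551 545 540 548] [-168 -166 -167 -172 -175 -173 -182 -183 -187 -194 -243]
202 [610 590 580 574 564 559 554 549 556 550 543] [-204 -170 -162 -165 -159 -166 -173 -177 -224 -226 -229]
[559.9, -183.3, 35.8] [345.4932418  201.36901019]
[559.9, -183.3, 45] [345.5510715  199.31874717]
[567, -186, 45] [343.86394673 198.38477342]
```

View pics/side4.png

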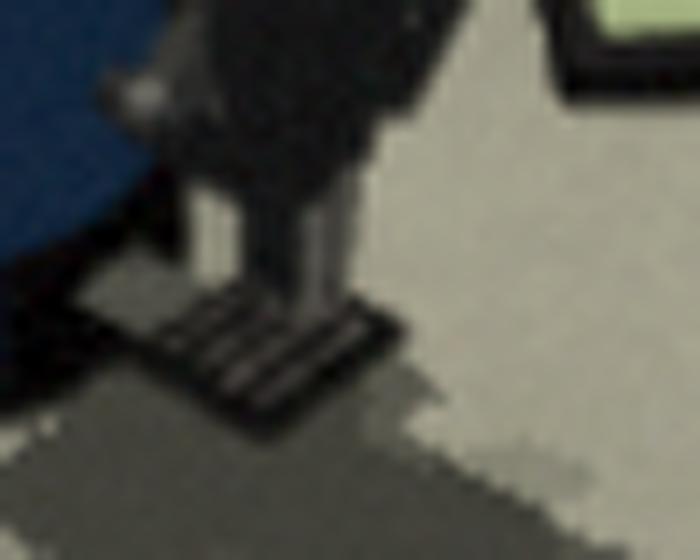

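The depth data put the visible fingertips at z≈50–55, while the readout says 36, so the readout is roughly 15 mm low. I'll go by contact force and by what I see. I'll shift 4 mm towards the bin and descend gently.

>>> {"fn": "step_arm", "kwargs": {
  "increments": [
    {"grip": 0,"tx": 0.004,"ty": 0,"tz": 0,"yaw": 0},
    {"grip": 0,"tx": 0.004,"ty": 0,"tz": 0.003,"yaw": 0},
    {"grip": 0,"tx": 0.004,"ty": 0,"tz": 0.006,"yaw": 0},
    {"grip": 0,"tx": 0.004,"ty": 0,"tz": 0.008,"yaw": 0},
    {"grip": 0,"tx": 0.004,"ty": 0,"tz": 0.01,"yaw": 0},
    {"grip": 0,"tx": 0.004,"ty": 0,"tz": 0.01,"yaw": 0}
  ]
}}

```text
time: 3.95
tcp_pos: [563.3, -184.6, 25.5]
eef_rot: [-3.086, 0.581, 0.0]
contact_force: [-0.6, 0.6, 0.7]
gripper_width: 0.001
```

```bash
python3 - <<'E'
from h import *
plan([559.6,-183,12],-21.5)
p,d=imaging.camera("side");cv2.imwrite("pics/side5.png",cv2.resize(p[110:215,270:375],None,fx=5,fy=5,interpolation=cv2.INTER_CUBIC))
E
```

```text
t 3.95 tcp [ 563.3 -184.6   25.5] tool shift mm [-4.1 -0.2 13.5] xdir -21.3 tool yaw 0.17907310226911477 zaxis [ 1.e-04  1.e-03 -1.e+00] F [-0.57  0.63  0.7 ] q [ 0.22  0.68  0.04  1.8  -0.04  0.66 -1.67]
```

View pics/side5.png

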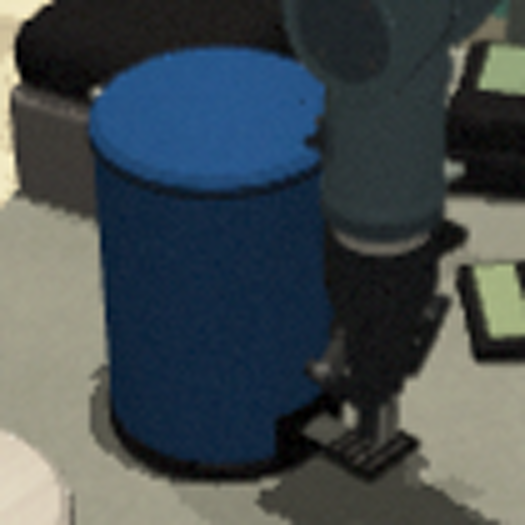

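```bash
python3 - <<'E'
from h import *
p,d=imaging.camera("side");P,r,o=cloud("side",d)
cv2.imwrite("pics/side6.png",cv2.resize(p[175:215,325:375],None,fx=14,fy=14,interpolation=cv2.INTER_CUBIC))
for v in range(188,206,1):
    print(v,"z",P[v,336:354:1,2].round().astype(int))
for v in range(192,204,2): print(v,P[v,336:354:2,0].round().astype(int),P[v,336:354:2,1].round().astype(int))
c=imaging.calibration("side");Rm=R.from_rotvec(c["orientation"]).as_matrix()
for q in([563.3,-184.6,25.5],[563.3,-184.6,45]):
    k=c["mtx"]@(Rm.T@(np.array(q)-o));print(q,k[:2]/k[2])
E
```

```text
188 z [124 131 131 125 126 122 117 106 106 111 104 105  94  99  94  -1   2   4]
189 z [ 44 109 121 122 120 122 113 112  99 104 105 100  87  92  -1   5   1  -3]
190 z [ 38  41  19 116 114 107 108 106 104  98 103  91  92  78   1  -3   0   0]
191 z [ 35  35  13  -3 108 106 108 102  95  93  93  90  85  77   2  -1   3   1]
192 z [33 33  5  1 -4 82 99 98 87 84 85 85 84 72 -3  3  2  0]
193 z [29 24  4  1  1 78 82 81 83 81 82 82 76 65  3  3 -1  0]
194 z [34 38  1 -1 -1 71 76 77 81 73 76 75 68 64  4 -3 -1  2]
195 z [38 35 38 37  3 67 65 75 74 72 70 71 64 44  0  6  4 -1]
196 z [35 34 37 37 43 64 64 65 74 71 70 63 67 45 50  1 -1  2]
197 z [37 35 42 46 47 49 62 62 67 61 64 62 60 43 45 44 46  2]
198 z [35 46 48 46 45 47 38 45 56 59 58 59 46 47 46 49 47 47]
199 z [45 44 48 47 46 47 40 43 44 56 46 44 46 47 42 48 43 41]
200 z [43 46 46 49 45 45 48 44 44 46 43 43 42 46 48 43 45 -1]
201 z [40 43 44 46 48 46 45 48 47 46 46 44 47 41 43 38  0  5]
202 z [40 43 46 48 45 48 50 46 44 47 48 41 45 41  1  1 -2  5]
203 z [ 6  1 39 44 45 42 46 41 45 47 49 42 37  3  8  0  0 -3]
204 z [-4  1  0 40 41 47 47 42 47 42 47 36  2 -3  0 -2  0 -2]
205 z [  -2    0   -2   -1   -2   41 1044   46   46   43   -5    3    0   -1
    7    1    1    1]
192 [610 614 611 563 561 556 550 577 568] [-223 -258 -272 -154 -169 -174 -178 -284 -280]
194 [605 612 606 569 560 556 553 570 565] [-212 -252 -257 -171 -166 -175 -187 -265 -273]
196 [601 593 585 570 560 555 550 550 561] [-200 -200 -196 -173 -165 -172 -178 -200 -261]
198 [597 586 580 576 563 556 554 547 541] [-190 -178 -183 -193 -175 -175 -192 -194 -196]
200 [590 583 577 569 564 558 552 543 538] [-171 -170 -173 -172 -179 -182 -186 -182 -188]
202 [588 579 573 565 560 553 547 557 551] [-164 -160 -163 -160 -169 -167 -172 -225 -231]
[563.3, -184.6, 25.5] [344.62737846 203.19530768]
[563.3, -184.6, 45] [344.74277749 198.86968703]
```

View pics/side6.png

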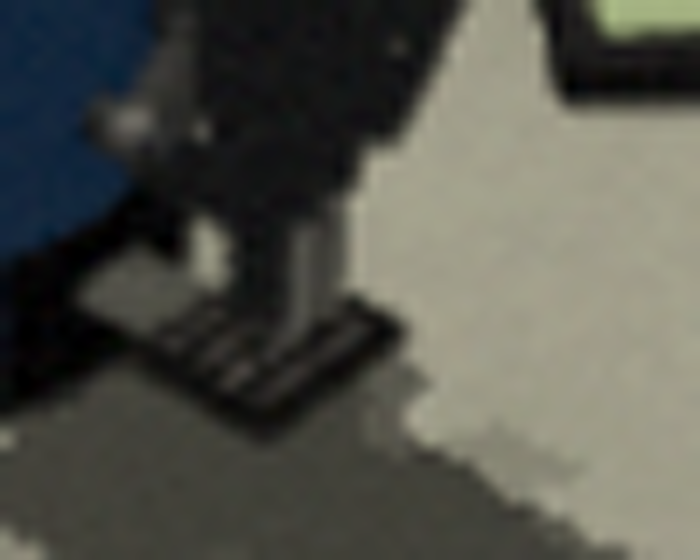

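The tip is still a few mm above the tread, with nothing touched. I'll keep descending in small steps.

>>> {"fn": "step_arm", "kwargs": {
  "increments": [
    {"grip": 0,"tx": 0,"ty": 0,"tz": 0.002,"yaw": 0},
    {"grip": 0,"tx": 0,"ty": 0,"tz": 0.004,"yaw": 0},
    {"grip": 0,"tx": 0,"ty": 0,"tz": 0.006,"yaw": 0},
    {"grip": 0,"tx": 0,"ty": 0,"tz": 0.006,"yaw": 0}
  ]
}}

```text
time: 4.55
tcp_pos: [563.4, -184.7, 19.5]
eef_rot: [-3.086, 0.581, 0.0]
contact_force: [-0.2, -0.4, 0.0]
gripper_width: 0.003
```

```bash
python3 - <<'E'
from h import *
plan([559.6,-183,12],-21.5)
p,d=imaging.camera("side");cv2.imwrite("pics/side7.png",cv2.resize(p[175:215,325:375],None,fx=14,fy=14,interpolation=cv2.INTER_CUBIC))
E
```

```text
t 4.55 tcp [ 563.4 -184.7   19.5] tool shift mm [-4.1 -0.2  7.5] xdir -21.3 tool yaw 0.17192719908067033 zaxis [ 1.e-04  9.e-04 -1.e+00] F [-0.2  -0.36  0.05] q [ 0.22  0.69  0.03  1.8  -0.04  0.65 -1.67]
```

View pics/side7.png

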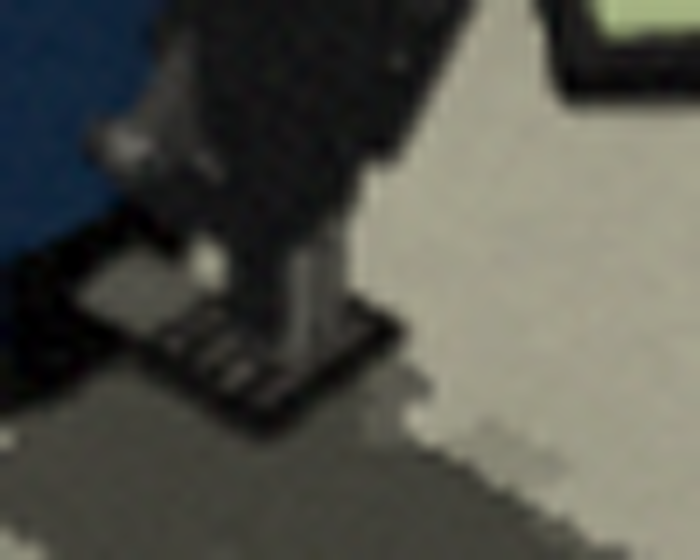

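>>> {"fn": "step_arm", "kwargs": {
  "increments": [
    {"grip": 0,"tx": 0,"ty": 0,"tz": 0.002,"yaw": 0},
    {"grip": 0,"tx": 0,"ty": 0,"tz": 0.004,"yaw": 0},
    {"grip": 0,"tx": 0,"ty": 0,"tz": 0.005,"yaw": 0},
    {"grip": 0,"tx": 0,"ty": 0,"tz": 0.005,"yaw": 0}
  ]
}}

```text
time: 5.1
tcp_pos: [563.5, -184.7, 15.4]
eef_rot: [-3.086, 0.581, -0.0]
contact_force: [-3.5, 0.7, 9.1]
gripper_width: 0.002
```

```bash
python3 - <<'E'
from h import *
plan([559.6,-183,12],-21.5)
p,d=imaging.camera("side");cv2.imwrite("pics/side8.png",cv2.resize(p[110:215,270:375],None,fx=5,fy=5,interpolation=cv2.INTER_CUBIC))
E
```

```text
t 5.1 tcp [ 563.5 -184.7   15.4] tool shift mm [-4.2 -0.2  3.4] xdir -21.3 tool yaw 0.1722727878200203 zaxis [ 2.e-04  1.e-03 -1.e+00] F [-3.51  0.73  9.12] q [ 0.22  0.7   0.03  1.8  -0.04  0.64 -1.67]
```

View pics/side8.png

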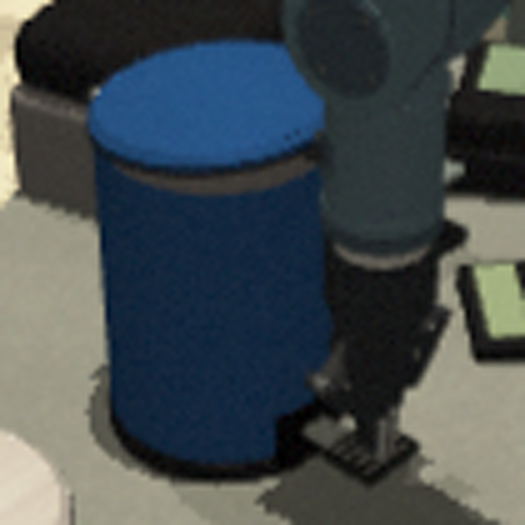

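There is contact at 9 N and the lid is starting to lift. The readout was about 19 at first touch, so the stop should come near −14. I'll keep pressing.

>>> {"fn": "step_arm", "kwargs": {
  "increments": [
    {"grip": 0,"tx": 0,"ty": 0,"tz": 0.003,"yaw": 0},
    {"grip": 0,"tx": 0,"ty": 0,"tz": 0.005,"yaw": 0},
    {"grip": 0,"tx": 0,"ty": 0,"tz": 0.007,"yaw": 0},
    {"grip": 0,"tx": 0,"ty": 0,"tz": 0.009,"yaw": 0},
    {"grip": 0,"tx": 0,"ty": 0,"tz": 0.011,"yaw": 0},
    {"grip": 0,"tx": 0,"ty": 0,"tz": 0.013,"yaw": 0},
    {"grip": 0,"tx": 0,"ty": 0,"tz": 0.015,"yaw": 0},
    {"grip": 0,"tx": 0,"ty": 0,"tz": 0.016,"yaw": 0}
  ]
}}

```text
time: 6.15
tcp_pos: [562.8, -184.4, -0.3]
eef_rot: [-3.086, 0.581, 0.002]
contact_force: [-2.9, 1.1, 8.5]
gripper_width: -0.004
```

```bash
python3 - <<'E'
from h import *
plan([563.5,-184.7,-14],-21.5)
p,d=imaging.camera("side");cv2.imwrite("pics/side9.png",cv2.resize(p[80:215,255:390],None,fx=4,fy=4,interpolation=cv2.INTER_CUBIC))
E
```

```text
t 6.15 tcp [ 5.628e+02 -1.844e+02 -3.000e-01] tool shift mm [ 0.8  0.  13.7] xdir -21.3 tool yaw 0.16830483960615084 zaxis [-0.0012  0.0015 -1.    ] F [-2.88  1.11  8.49] q [ 0.22  0.72  0.03  1.81 -0.04  0.61 -1.67]
```

View pics/side9.png

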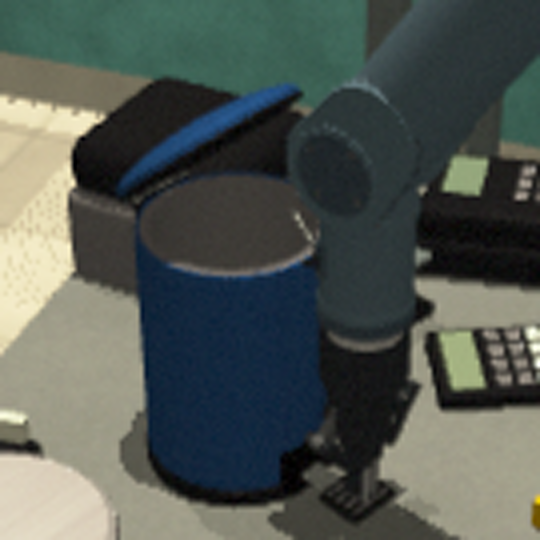

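The lid is half open, with its edge at about (210,130) in the crop, and the force is steady at 8.5 N. I'll go on slowly to the stop.

>>> {"fn": "step_arm", "kwargs": {
  "increments": [
    {"grip": 0,"tx": 0,"ty": 0,"tz": 0.003,"yaw": 0},
    {"grip": 0,"tx": 0,"ty": 0,"tz": 0.005,"yaw": 0},
    {"grip": 0,"tx": 0,"ty": 0,"tz": 0.007,"yaw": 0},
    {"grip": 0,"tx": 0,"ty": 0,"tz": 0.009,"yaw": 0},
    {"grip": 0,"tx": 0,"ty": 0,"tz": 0.011,"yaw": 0},
    {"grip": 0,"tx": 0,"ty": 0,"tz": 0.012,"yaw": 0},
    {"grip": 0,"tx": 0,"ty": 0,"tz": 0.013,"yaw": 0},
    {"grip": 0,"tx": 0,"ty": 0,"tz": 0.014,"yaw": 0}
  ]
}}

```text
time: 7.2
tcp_pos: [563.2, -184.5, -13.3]
eef_rot: [-3.086, 0.581, 0.001]
contact_force: [-4.7, 2.1, 18.3]
gripper_width: -0.001
```

>>> {"fn": "step_arm", "kwargs": {
  "increments": [
    {"grip": 0,"tx": 0,"ty": 0,"tz": 0.002,"yaw": 0},
    {"grip": 0,"tx": 0,"ty": 0,"tz": 0.003,"yaw": 0},
    {"grip": 0,"tx": 0,"ty": 0,"tz": 0.003,"yaw": 0}
  ]
}}

```text
time: 7.58
tcp_pos: [563.3, -184.5, -13.5]
eef_rot: [-3.086, 0.582, 0.002]
contact_force: [-10.2, 3.5, 30.9]
gripper_width: 0.002
```

```bash
python3 - <<'E'
from h import *
plan([563.5,-184.7,-14],-21.5)
p,d=imaging.camera("side");cv2.imwrite("pics/side10.png",cv2.resize(p[80:215,255:390],None,fx=4,fy=4,interpolation=cv2.INTER_CUBIC))
P,_,_=cloud("side",d)
a=np.radians(-21.5);c=np.array([697,-237.]);B=np.array([[np.cos(a),np.sin(a)],[-np.sin(a),np.cos(a)]])
hsv=cv2.cvtColor(p,cv2.COLOR_BGR2HSV);m=(hsv[...,0]>100)&(hsv[...,0]<125)&(hsv[...,1]>120)&(P[...,2]>250)&(P[...,2]<480)
Q=P[m];L=np.c_[(Q[:,:2]-c)@B.T,Q[:,2]];L=L[(L[:,0]>-100)&(L[:,0]<200)];print(len(L),np.percentile(L,[2,50,98],axis=0).round())
k=np.argmax(L[:,2]);print(L[np.argsort(L[:,2])[-15:]].mean(0))
E
```

```text
t 7.575 tcp [ 563.3 -184.5  -13.5] tool shift mm [0.3 0.1 0.5] xdir -21.4 tool yaw 0.1476676748918635 zaxis [-8.0e-04  1.6e-03 -1.0e+00] F [-10.2    3.46  30.9 ] q [ 0.22  0.75  0.03  1.8  -0.04  0.59 -1.67]
104 [[ 33. -40. 297.]
 [ 47.  50. 387.]
 [ 74.  88. 410.]]
[ 36.90909312   4.43503665 408.05458582]
```

View pics/side10.png

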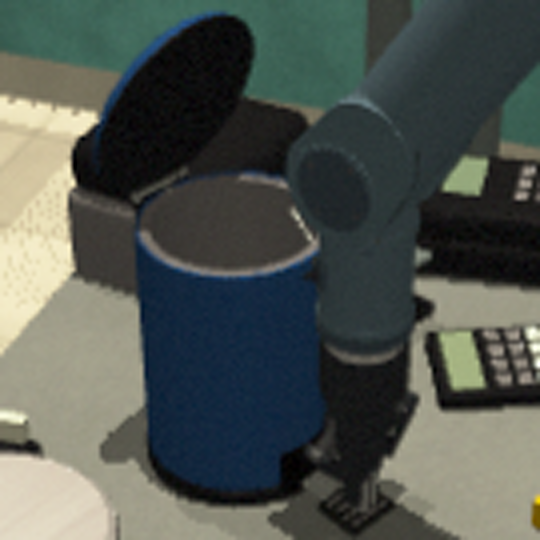

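The lid is right up. From the hinge its edge measures about 1.27 rad (1.25 nominal), and the pedal is on the stop at 31 N. I'll ease to a lighter hold for a bit over 3 s.

>>> {"fn": "step_arm", "kwargs": {
  "increments": [
    {"grip": 0,"tx": 0,"ty": 0,"tz": 0.002,"yaw": 0},
    {"grip": 0,"tx": 0,"ty": 0,"tz": 0.002,"yaw": 0},
    {"grip": 0,"tx": 0,"ty": 0,"tz": 0.002,"yaw": 0},
    {"grip": 0,"tx": 0,"ty": 0,"tz": 0.002,"yaw": 0},
    {"grip": 0,"tx": 0,"ty": 0,"tz": 0.002,"yaw": 0},
    {"grip": 0,"tx": 0,"ty": 0,"tz": 0.002,"yaw": 0},
    {"grip": 0,"tx": 0,"ty": 0,"tz": 0.002,"yaw": 0},
    {"grip": 0,"tx": 0,"ty": 0,"tz": 0.002,"yaw": 0}
  ]
}}

```text
time: 8.62
tcp_pos: [563.2, -184.5, -13.4]
eef_rot: [-3.086, 0.582, 0.002]
contact_force: [-8.3, 2.6, 24.0]
gripper_width: -0.004
```

>>> {"fn": "step_arm", "kwargs": {
  "increments": [
    {"grip": 0,"tx": 0,"ty": 0,"tz": 0.002,"yaw": 0},
    {"grip": 0,"tx": 0,"ty": 0,"tz": 0.002,"yaw": 0},
    {"grip": 0,"tx": 0,"ty": 0,"tz": 0.002,"yaw": 0},
    {"grip": 0,"tx": 0,"ty": 0,"tz": 0.002,"yaw": 0},
    {"grip": 0,"tx": 0,"ty": 0,"tz": 0.002,"yaw": 0},
    {"grip": 0,"tx": 0,"ty": 0,"tz": 0.002,"yaw": 0},
    {"grip": 0,"tx": 0,"ty": 0,"tz": 0.002,"yaw": 0},
    {"grip": 0,"tx": 0,"ty": 0,"tz": 0.002,"yaw": 0}
  ]
}}

```text
time: 9.62
tcp_pos: [563.2, -184.5, -13.4]
eef_rot: [-3.085, 0.582, 0.003]
contact_force: [-7.3, 2.5, 22.2]
gripper_width: 0.001
```

>>> {"fn": "step_arm", "kwargs": {
  "increments": [
    {"grip": 0,"tx": 0,"ty": 0,"tz": 0.002,"yaw": 0},
    {"grip": 0,"tx": 0,"ty": 0,"tz": 0.002,"yaw": 0},
    {"grip": 0,"tx": 0,"ty": 0,"tz": 0.002,"yaw": 0},
    {"grip": 0,"tx": 0,"ty": 0,"tz": 0.002,"yaw": 0},
    {"grip": 0,"tx": 0,"ty": 0,"tz": 0.002,"yaw": 0},
    {"grip": 0,"tx": 0,"ty": 0,"tz": 0.002,"yaw": 0},
    {"grip": 0,"tx": 0,"ty": 0,"tz": 0.002,"yaw": 0},
    {"grip": 0,"tx": 0,"ty": 0,"tz": 0.002,"yaw": 0}
  ]
}}

```text
time: 10.62
tcp_pos: [563.2, -184.5, -13.4]
eef_rot: [-3.085, 0.582, 0.003]
contact_force: [-6.4, 3.1, 22.8]
gripper_width: -0.001
```

>>> {"fn": "step_arm", "kwargs": {
  "increments": [
    {"grip": 0,"tx": 0,"ty": 0,"tz": 0.002,"yaw": 0},
    {"grip": 0,"tx": 0,"ty": 0,"tz": 0.002,"yaw": 0},
    {"grip": 0,"tx": 0,"ty": 0,"tz": 0.002,"yaw": 0},
    {"grip": 0,"tx": 0,"ty": 0,"tz": 0.002,"yaw": 0}
  ]
}}

```text
time: 11.12
tcp_pos: [563.2, -184.5, -13.4]
eef_rot: [-3.085, 0.583, 0.003]
contact_force: [-7.9, 2.5, 22.4]
gripper_width: 0.001
```

```bash
python3 - <<'E'
from h import *
plan([563.5,-184.7,20],-21.5)
p,d=imaging.camera("side");cv2.imwrite("pics/side11.png",cv2.resize(p[80:215,255:390],None,fx=4,fy=4,interpolation=cv2.INTER_CUBIC))
E
```

```text
t 11.125 tcp [ 563.2 -184.5  -13.4] tool shift mm [  0.2  -0.  -33.4] xdir -21.4 tool yaw 0.10668284847267273 zaxis [-0.0017  0.0025 -1.    ] F [-7.92  2.47 22.37] q [ 0.22  0.75  0.03  1.8  -0.04  0.59 -1.67]
```

View pics/side11.png

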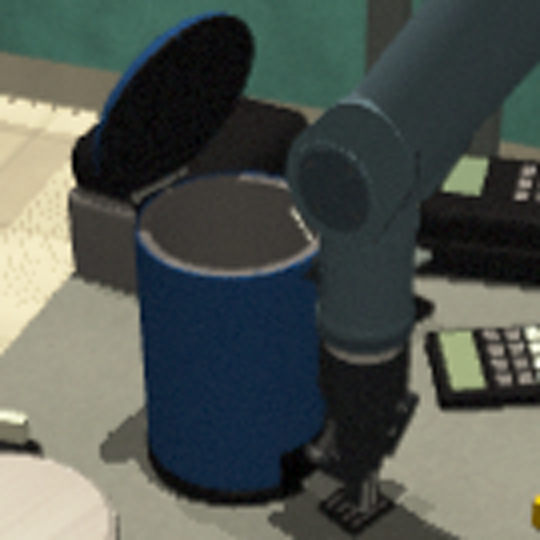

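The lid was held fully up for about 3.8 s. Now I'll ease it down.

>>> {"fn": "step_arm", "kwargs": {
  "increments": [
    {"grip": 0,"tx": 0,"ty": 0,"tz": 0.001,"yaw": 0},
    {"grip": 0,"tx": 0,"ty": 0,"tz": 0.0,"yaw": 0},
    {"grip": 0,"tx": 0,"ty": 0,"tz": -0.001,"yaw": 0},
    {"grip": 0,"tx": 0,"ty": 0,"tz": -0.002,"yaw": 0},
    {"grip": 0,"tx": 0,"ty": 0,"tz": -0.003,"yaw": 0},
    {"grip": 0,"tx": 0,"ty": 0,"tz": -0.004,"yaw": 0},
    {"grip": 0,"tx": 0,"ty": 0,"tz": -0.005,"yaw": 0},
    {"grip": 0,"tx": 0,"ty": 0,"tz": -0.006,"yaw": 0}
  ]
}}

```text
time: 12.18
tcp_pos: [562.8, -184.3, -7.4]
eef_rot: [-3.085, 0.583, 0.005]
contact_force: [-3.0, 0.3, 5.6]
gripper_width: -0.002
```

>>> {"fn": "step_arm", "kwargs": {
  "increments": [
    {"grip": 0,"tx": 0,"ty": 0,"tz": -0.001,"yaw": 0},
    {"grip": 0,"tx": 0,"ty": 0,"tz": -0.002,"yaw": 0},
    {"grip": 0,"tx": 0,"ty": 0,"tz": -0.003,"yaw": 0},
    {"grip": 0,"tx": 0,"ty": 0,"tz": -0.004,"yaw": 0},
    {"grip": 0,"tx": 0,"ty": 0,"tz": -0.005,"yaw": 0},
    {"grip": 0,"tx": 0,"ty": 0,"tz": -0.006,"yaw": 0},
    {"grip": 0,"tx": 0,"ty": 0,"tz": -0.007,"yaw": 0},
    {"grip": 0,"tx": 0,"ty": 0,"tz": -0.008,"yaw": 0}
  ]
}}

```text
time: 13.18
tcp_pos: [562.7, -184.4, 0.9]
eef_rot: [-3.085, 0.583, 0.005]
contact_force: [-2.6, 1.4, 8.0]
gripper_width: -0.0
```

>>> {"fn": "step_arm", "kwargs": {
  "increments": [
    {"grip": 0,"tx": 0,"ty": 0,"tz": -0.001,"yaw": 0},
    {"grip": 0,"tx": 0,"ty": 0,"tz": -0.002,"yaw": 0},
    {"grip": 0,"tx": 0,"ty": 0,"tz": -0.003,"yaw": 0},
    {"grip": 0,"tx": 0,"ty": 0,"tz": -0.004,"yaw": 0},
    {"grip": 0,"tx": 0,"ty": 0,"tz": -0.005,"yaw": 0},
    {"grip": 0,"tx": 0,"ty": 0,"tz": -0.006,"yaw": 0},
    {"grip": 0,"tx": 0,"ty": 0,"tz": -0.007,"yaw": 0},
    {"grip": 0,"tx": 0,"ty": 0,"tz": -0.008,"yaw": 0}
  ]
}}

```text
time: 14.18
tcp_pos: [563.0, -184.4, 9.4]
eef_rot: [-3.085, 0.583, 0.004]
contact_force: [-2.6, 1.7, 8.2]
gripper_width: 0.001
```

```bash
python3 - <<'E'
from h import *
plan([563.5,-184.7,19],-21.5)
p,d=imaging.camera("side");cv2.imwrite("pics/side12.png",cv2.resize(p[80:215,255:390],None,fx=4,fy=4,interpolation=cv2.INTER_CUBIC))
E
```

```text
t 14.175 tcp [ 563.  -184.4    9.4] tool shift mm [ 0.5  0.  -9.6] xdir -21.4 tool yaw 0.10493505409715453 zaxis [-0.0023  0.0029 -1.    ] F [-2.61  1.68  8.17] q [ 0.22  0.71  0.03  1.8  -0.04  0.63 -1.67]
```

View pics/side12.png

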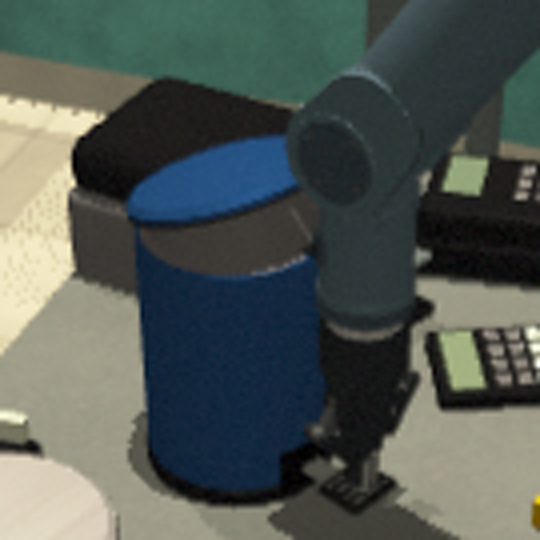

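The lid is following smoothly and is now about 0.4 rad open. I'll do the last stretch slower.

>>> {"fn": "step_arm", "kwargs": {
  "increments": [
    {"grip": 0,"tx": 0,"ty": 0,"tz": -0.0007,"yaw": 0},
    {"grip": 0,"tx": 0,"ty": 0,"tz": -0.0014,"yaw": 0},
    {"grip": 0,"tx": 0,"ty": 0,"tz": -0.002,"yaw": 0},
    {"grip": 0,"tx": 0,"ty": 0,"tz": -0.0027,"yaw": 0},
    {"grip": 0,"tx": 0,"ty": 0,"tz": -0.0034,"yaw": 0},
    {"grip": 0,"tx": 0,"ty": 0,"tz": -0.004,"yaw": 0},
    {"grip": 0,"tx": 0,"ty": 0,"tz": -0.0046,"yaw": 0},
    {"grip": 0,"tx": 0,"ty": 0,"tz": -0.0052,"yaw": 0}
  ]
}}

```text
time: 15.22
tcp_pos: [563.4, -184.6, 15.4]
eef_rot: [-3.085, 0.583, 0.003]
contact_force: [-2.2, 1.5, 8.3]
gripper_width: -0.0
```

>>> {"fn": "step_arm", "kwargs": {
  "increments": [
    {"grip": 0,"tx": 0,"ty": 0,"tz": -0.0005,"yaw": 0},
    {"grip": 0,"tx": 0,"ty": 0,"tz": -0.001,"yaw": 0},
    {"grip": 0,"tx": 0,"ty": 0,"tz": -0.0015,"yaw": 0},
    {"grip": 0,"tx": 0,"ty": 0,"tz": -0.002,"yaw": 0},
    {"grip": 0,"tx": 0,"ty": 0,"tz": -0.0025,"yaw": 0},
    {"grip": 0,"tx": 0,"ty": 0,"tz": -0.003,"yaw": 0},
    {"grip": 0,"tx": 0,"ty": 0,"tz": -0.0035,"yaw": 0},
    {"grip": 0,"tx": 0,"ty": 0,"tz": -0.004,"yaw": 0}
  ]
}}

```text
time: 16.23
tcp_pos: [563.5, -184.7, 19.2]
eef_rot: [-3.085, 0.583, 0.003]
contact_force: [0.0, 0.2, -0.1]
gripper_width: -0.001
```

>>> {"fn": "step_arm", "kwargs": {
  "increments": [
    {"grip": 0,"tx": 0,"ty": 0,"tz": -0.0005,"yaw": 0},
    {"grip": 0,"tx": 0,"ty": 0,"tz": -0.001,"yaw": 0},
    {"grip": 0,"tx": 0,"ty": 0,"tz": -0.0015,"yaw": 0},
    {"grip": 0,"tx": 0,"ty": 0,"tz": -0.002,"yaw": 0},
    {"grip": 0,"tx": 0,"ty": 0,"tz": -0.0025,"yaw": 0},
    {"grip": 0,"tx": 0,"ty": 0,"tz": -0.003,"yaw": 0},
    {"grip": 0,"tx": 0,"ty": 0,"tz": -0.0035,"yaw": 0},
    {"grip": 0,"tx": 0,"ty": 0,"tz": -0.004,"yaw": 0}
  ]
}}

```text
time: 17.23
tcp_pos: [563.5, -184.7, 23.2]
eef_rot: [-3.085, 0.583, 0.003]
contact_force: [-0.4, -0.6, -1.0]
gripper_width: 0.001
```

```bash
python3 - <<'E'
from h import *
plan([563.5,-184.7,19],-21.5)
p,d=imaging.camera("side");cv2.imwrite("pics/side13.png",cv2.resize(p[80:215,255:390],None,fx=4,fy=4,interpolation=cv2.INTER_CUBIC))
E
```

```text
t 17.225 tcp [ 563.5 -184.7   23.2] tool shift mm [-0.   0.   4.2] xdir -21.4 tool yaw 0.10273704546858653 zaxis [-0.0015  0.0025 -1.    ] F [-0.42 -0.6  -0.99] q [ 0.22  0.69  0.03  1.8  -0.04  0.66 -1.67]
```

View pics/side13.png

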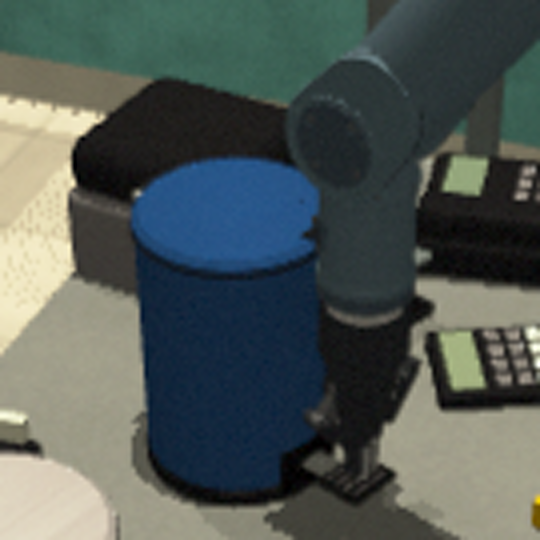

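The lid is shut, the force is zero and the fingers are clear of the tread. I'll take the hand up and away.

>>> {"fn": "step_arm", "kwargs": {
  "increments": [
    {"grip": 0,"tx": 0,"ty": 0,"tz": -0.02,"yaw": 0},
    {"grip": 0,"tx": -0.005,"ty": 0,"tz": -0.06,"yaw": 0},
    {"grip": 0,"tx": -0.015,"ty": 0,"tz": -0.1,"yaw": 0},
    {"grip": 0,"tx": -0.03,"ty": 0,"tz": -0.14,"yaw": 0},
    {"grip": 0,"tx": -0.05,"ty": 0,"tz": -0.17,"yaw": 0},
    {"grip": 0,"tx": -0.06,"ty": 0,"tz": -0.18,"yaw": 0},
    {"grip": 0,"tx": -0.06,"ty": 0,"tz": -0.18,"yaw": 0},
    {"grip": 0,"tx": -0.06,"ty": 0,"tz": -0.18,"yaw": 0}
  ]
}}

```text
time: 18.27
tcp_pos: [507.8, -163.2, 202.5]
eef_rot: [-3.085, 0.583, 0.005]
contact_force: [-0.1, -1.2, 0.1]
gripper_width: -0.001
```

```bash
python3 - <<'E'
from h import *
plan([563.5,-184.7,19],-21.5)
p,d=imaging.camera("side");cv2.imwrite("pics/side14.png",p)
P,_,_=cloud("side",d);a=np.load("side_p.npy")
hsv=cv2.cvtColor(p,cv2.COLOR_BGR2HSV);m=(hsv[...,0]>100)&(hsv[...,0]<125)&(hsv[...,1]>140)&(P[...,2]>243)&(P[...,2]<300)
print("lid zmax",np.percentile(P[m][:,2],98))
w=P[190:206,334:352].reshape(-1,3);w=w[(w[:,2]>36)&(w[:,2]<54)];print("tread z",np.median(w[:,2]))
E
```

```text
t 18.275 tcp [ 507.8 -163.2  202.5] tool shift mm [ 60.4  -0.  183.2] xdir -21.4 tool yaw 0.10390773437194412 zaxis [-0.0027  0.0028 -1.    ] F [-0.09 -1.25  0.12] q [ 0.19  0.34  0.05  1.85 -0.02  0.95 -1.7 ]
lid zmax 267.46482857088847
tread z 44.535476848469216
```

View pics/side14.png

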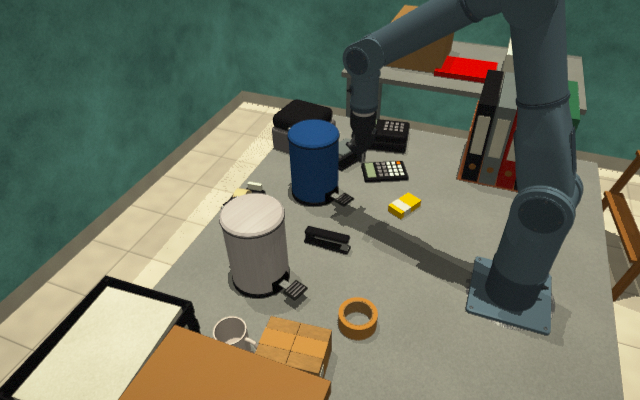

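The blue lid at (314,135) is shut, the tread at (343,199) is back up, the hand is clear and everything else is where it was.

```bash
python3 -c "
from cell import workorder;print(workorder.hand_in())"
```

```text
the job is handed in; nothing more can be done
None
```

I held the blue bin open with its pedal, let the lid down slowly and handed the job in at about 18 s.

- **Opening:** I pressed the tread with the shut fingertips until the pedal reached its stop. Peak force was about 31 N up, with 10 N sideways. The lid measured about 1.27 rad open (1.25 nominal).
- **Holding:** The lid stayed right up for about 3.8 s.
- **Closing:** I eased the pedal back at 8 mm/s, then 4–5 mm/s. The fingertips stayed on the tread until it was nearly up: 8 N in the last loaded reading, about 4 mm before the end, and none at the next reading a second later. I didn't take a picture at the moment it shut.

**Last checks:** The lid top is at 267 mm (266 shut) and the tread at 44.5 mm (45 untouched). The hand is well clear with no force on it. In the side picture the grey bin and the loose things look unmoved; I judged that by eye only.

**What disagreed:** The fingertips touched the tread when the TCP readout was about 19 mm, not the 45 mm expected. I therefore worked by contact force and pictures instead of the readout. One move call was refused because some keys were missing; nothing moved, and I sent it again.

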